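# Close the desiccant pot and hold the cover over the scale's junction housing

### The arm

A 6-joint arm with a two-finger parallel gripper is mounted at the origin on the work surface. World frame = base frame: x ahead of the robot, y to its left, z up, the work surface at z = 0. Lengths are in mm, angles in rad, forces in N, time in s.
With the tool pointing down it reaches from about 325 to 775 mm from the base axis. Payload 5.5 kg.
Tool frame: the origin (TCP) lies between the finger pads; the fingertips stand 11 mm ahead of it and the grasp point (between the pads) lies 8 mm behind it; z points along the fingers, y is the line along which they close (so a half turn about z gives the same grasp; the last joint's range is limited). The gripper opens to 85 mm and grips with 20 to 120 N. Pads are 22 mm wide; open, the fingers measure 114 mm over their backs; the gripper's body (76 mm by 85 mm) begins 54 mm behind the grasp point. The pads swing forward as they close: fully open they stand 13 mm farther back than shut.
Start: joints at [1.102, 0.091, 1.231, -0, 1.82, -0.057], TCP at [240.162, 549.854, 242.275] pointing down, gripper open.
Joint ranges: [-2.87, 2.87], [-0.86, 2.18], [0.17, 2.46], [-1.51, 4.65], [0.06, 2.69], [-2.65, 2.65]. Speed limits (rad/s): [2.57, 2.57, 3.01, 3.14, 3.14, 3.14].

### API

Orientations are given as [roll, pitch, yaw] about the fixed x, y, z axes, in that order (R = Rz(yaw) Ry(pitch) Rx(roll)).
In Python, from plant import * gives the robot as it stands.
- The arm moves only by the shell command python3 -m jog 'ROWS'. ROWS is JSON, a list of rows, each a list of 5 numbers: the opening, from -1 (shut) to 1 (fully open), then the shift along the tool's x, y, z in cm, then the turn about the tool's z in degrees. In form: [[fingers, x, y, z, yaw], ...]. A call has 1 to 8 rows; each row is the pose to reach, as a shift and turn from the pose commanded when the call began, along the tool's axes at that moment; what a row does not reach only later rows make up. A row lasts 1/10 s, in which the tool goes at most 50 mm and 8.59 degrees, less where a joint would pass 70% of its speed; a pose out of reach is approached as far as the arm can. A call with a gripper value outside its range is refused whole. The fingers move at their own pace and stop on an object; the grip force is fixed at half the most. Time passes only in rows, so rows that repeat a pose let the fingers close. It gives the time, the measured TCP pose, the force, the opening and the grip force at its end, in the units of the state.
- read_state(): the state, without advancing time (a new reading comes with each control period).
- snapshot(name): name is "scene" or "top"; returns a dict with "img" (400x640x3 uint8, red, green, blue), "fx", "fy", "cx", "cy" (pixels), "k1" (the pictures are not rectified: a ray, as slopes to the right and down, at radius r is drawn at 1 + k1 r^2 times it, then the intrinsics apply), "R" (3x3) and "t" (3): a world point X has camera coordinates R X + t. Camera axes: x right, y down, z forward; pixel columns grow to the right and rows downward; lengths in mm; the calibration is good to about 2 mm. A picture is of the moment at which its call begins. There is no depth.
- hand_in(): hands the job in; it is judged then, once.
The state is a dict: "clock": time; "joints": joint angles; "joint_velocities": joint speeds; "tau": joint torques, N m; "position": TCP position; "ee_rot": TCP orientation; "force": force on the tool from outside, world axes, zero at the start; "moment": the same for the moment, N m; "grip_width": finger opening in mm; "finger_force": force on a finger pad.
Only numpy, scipy, OpenCV 4.12 (cv2) and the standard library are available. Lean on these libraries where they do the work, as an engineer would, in place of code of your own. Each camera call takes 0.05 s, during which the arm holds its last target. There are 200 camera calls.

### The job

First twist the orange screw cap inside the open grey housing clockwise until it stops. Then pick up the blue cover plate by its black grip bar and hold it level about 15 mm above the housing's four brass screw bosses, with its four holes lined up so that each threaded hole shows whole through the plate, ready for a colleague to start the screws. Do not let the plate touch the housing at any time, leave everything else where it is, and finish while still holding the plate there: do not put it down.

Things in the scene. Friction and masses are not known exactly. Their poses are not given: they have to be found in the camera images.
- housing: Open-topped grey scale junction housing, fixed to the bench, 190 (x) x 150 (y) mm, walls 4 mm thick and 58 mm high, its four bosses 60 mm high. Origin at the centre of its underside on the bench; z up, x along its long side. A cable gland sticks 16 mm out of its -y side. Inside, besides the pot and the bosses, only a load-cell beam and a circuit board lower than 25 mm.
- housing_rim (a point): Point in the housing's middle at the height of the boss tops (60 mm above the bench), with the housing's axes.
- boss0 (a point): Centre of the top of the boss at housing x -80, y -60 mm, 60 mm above the bench: a grey post 18 mm across with a 15 mm brass face and a dark 6 mm threaded hole.
- boss1 (a point): The same at housing x +80, y -60 mm.
- boss2 (a point): The same at housing x +80, y +60 mm.
- boss3 (a point): The same at housing x -80, y +60 mm.
- cap (a joint): Turn of the orange screw cap on the desiccant pot, rad: it starts loose, somewhere between 0 and 0.35, grows as the cap is turned clockwise seen from above, and stops at 1.4 (fully home). The cap stays where it is left, turns with about 0.06 N m and does not rise or sink.
- cap_top (a point): Centre of the cap's top, 54 mm above the bench in the middle of the housing. Round ribbed cap, 40 mm across over the ribs (39 mm gripped), 26 mm high, vertical axis, standing on a white pot 48 mm across; a white line on its top shows its turn. About 70 mm free from its axis to the nearest housing wall.
- cover: Loose blue metal cover plate, 190 (x) x 150 (y) x 5 mm, about 0.4 kg, lying flat on the bench beside the housing, either side of it. Origin at the centre of its underside; z up, x along its long side. Four round 14 mm holes at x +-80, y +-60 mm, like the bosses. It fits either way round.
- cover_grip (a point): Grip point in the middle of the black bar on the plate, 27 mm above the plate's underside. The bar is 80 mm long along the plate's x, 16 mm wide along its y, and stands 32 mm above the plate (its top 37 mm above the underside); rigidly fixed to it, and the plate balances under it.
- hole0 (a point): Centre of the plate's hole at plate x -80, y -60 mm, on the underside.
- hole1 (a point): The same at plate x +80, y -60 mm.
- hole2 (a point): The same at plate x +80, y +60 mm.
- hole3 (a point): The same at plate x -80, y +60 mm.
- weight_brass: Bystander: brass test weight, 42 mm across, 62 mm high, standing between the robot and the work. Origin under its centre.
- weight_steel: Bystander: steel-grey test weight, 54 mm across, 80 mm high, beyond the work. Origin under its centre.
- cleaner: Bystander: white bottle with a red cap, 54 mm across, 140 mm high, beyond the work. Origin under its centre.
- screw_dish: Bystander: dark open dish, 84 mm across, 28 mm high, beyond the work. Origin under its centre.
- screwdriver: Bystander: screwdriver lying on the bench at the left.
- wrench: Bystander: wrench lying on the bench at the right.
There are look-alikes about, which are no part of the job. There is more than one size of the cover; the job needs the largest.

How it is judged:
By the outcome, as a careful person would: the job done as asked, in the order asked, and still so for the second after the job is handed in, while the arm keeps its last pose, push and grip.
It also fails if it takes over 58 s, if anything falls off the work surface, if the arm or the gripper's body presses on something with over 40 N, if the wrist force passes 120 N, or if a joint passes its speed limit or range.

## Working session

There is one attempt and no reset: what is moved stays moved. The work goes in short steps, Python scripts to look and compute and a shell command to move; the robot and the scene stay as the last step left them, time stands still between calls to the robot, and variables do not carry over. Pictures are saved under pics/ and viewed, at most 10 in all, crops included, and the job is handed in when it is done.

```bash
mkdir -p pics; ls; python3 - <<'E'
from plant import *
import cv2
print(read_state())
for n in("scene","top"):
    s=snapshot(n); cv2.imwrite(f"pics/{n}0.png",s["img"][:,:,::-1]); print({k:v for k,v in s.items() if k!="img"})
E
```

```text
pics
{'clock': 0.0, 'joints': array([ 1.10229746e+00,  9.18560687e-02,  1.23188418e+00,  1.66416400e-05,
        1.81979897e+00, -5.67084382e-02]), 'joint_velocities': array([ 1.02732591e-03, -1.03356230e-03,  1.27205690e-03, -8.67447121e-04,
        5.10330889e-04, -9.56240320e-05]), 'tau': array([ 7.79089510e-05, -4.58728838e+01, -4.18023956e+01, -1.69201867e-04,
        1.17115164e-02, -3.17872129e-06]), 'position': array([240.03399229, 549.6099638 , 241.15347932]), 'ee_rot': array([-3.13965013e+00, -1.26438172e-04,  2.72980619e+00]), 'force': array([ 0.37448202, -0.11318242,  0.15351716]), 'moment': array([-0.01076317, -0.01160144,  0.01091786]), 'finger_force': 0.0, 'grip_width': 85.39898177577021}
{'fx': 456.45584430434445, 'fy': 456.45584430434445, 'cx': 318.3529980132973, 'cy': 203.4549492454586, 'k1': -0.07158580221634835, 'R': array([[ 0.68304379,  0.73004197,  0.02213381],
       [ 0.45023253, -0.39699893, -0.79980155],
       [-0.5751016 ,  0.55626484, -0.59985629]]), 't': array([-386.29078136, -198.08470692, 1671.65737309])}
{'fx': 426.7171699403295, 'fy': 426.7171699403295, 'cx': 317.4230506342363, 'cy': 196.23617834081838, 'k1': -0.04301845280771191, 'R': array([[-0.01545426, -0.99986778, -0.005059  ],
       [-0.99726518,  0.01577935, -0.07220228],
       [ 0.07227256,  0.00392933, -0.99737718]]), 't': array([  19.7149753 ,  584.25032395, 1470.93580672])}
```

View pics/top0.png

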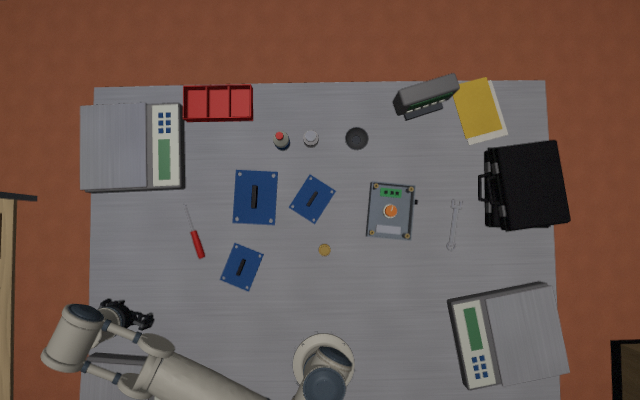

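View pics/scene0.png

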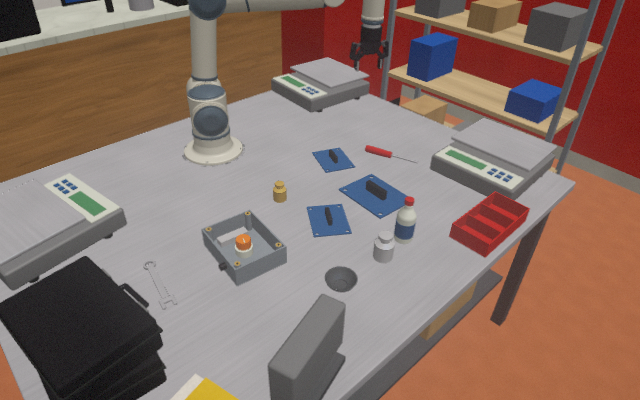

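The top view shows three blue plates, at about (256,197), (312,199) and (242,267). The one at (256,197) is clearly the largest, so it should be the cover. The housing is at (390,211) with the orange cap inside it. Next I'll measure them and confirm the cover in an enlarged crop.

```bash
cat > h.py <<'E'
from plant import *
import numpy as np, cv2
def ray(s,uv):
    K=np.array([[s["fx"],0,s["cx"]],[0,s["fy"],s["cy"]],[0,0,1]])
    p=cv2.undistortPoints(np.array(uv,float).reshape(-1,1,2),K,np.array([s["k1"],0,0,0,0])).reshape(-1,2)
    d=np.c_[p,np.ones(len(p))]@s["R"]; return -s["R"].T@s["t"],d
def cast(s,uv,z):
    c,d=ray(s,uv); return c+d*((z-c[2])/d[:,2])[:,None]
def proj(s,X):
    p=np.atleast_2d(X)@s["R"].T+s["t"]; q=p[:,:2]/p[:,2:]; r=(q**2).sum(1)[:,None]
    return q*(1+s["k1"]*r)*s["fx"]+[s["cx"],s["cy"]]
def tri(views):
    A=np.zeros((3,3));b=np.zeros(3)
    for s,uv in views:
        c,d=ray(s,uv);d=d[0]/np.linalg.norm(d[0]);P=np.eye(3)-np.outer(d,d);A+=P;b+=P@c
    return np.linalg.solve(A,b)
def blobs(m,amin):
    n,l,st,ce=cv2.connectedComponentsWithStats(m.astype(np.uint8)); return [(i,st[i,4],ce[i],l==i) for i in range(1,n) if st[i,4]>=amin]
def hsv(s): return cv2.cvtColor(s["img"],cv2.COLOR_RGB2HSV)
def crop(s,x0,y0,x1,y1,k,name): cv2.imwrite(name,cv2.resize(s["img"][y0:y1,x0:x1,::-1],None,fx=k,fy=k,interpolation=cv2.INTER_CUBIC))
E
python3 - <<'E'
from h import *
t=snapshot("top"); s=snapshot("scene")
a=cv2.resize(t["img"][160:300,210:350,::-1],(560,560),interpolation=3)
b=cv2.resize(t["img"][175:245,360:420,::-1],None,fx=8,fy=8,interpolation=3)
b=b[:560,:480]; b=cv2.resize(b,None,fx=.5,fy=.5) if 0 else b
cv2.imwrite("pics/c1.png",np.hstack([a,np.zeros((560,1,3),np.uint8)])[:, :]); 
cv2.imwrite("pics/c2.png",np.hstack([b[:, :480], cv2.resize(s["img"][205:285,195:295,::-1],(320,256),interpolation=3).repeat(1,0) if 0 else np.vstack([cv2.resize(s["img"][205:285,195:295,::-1],(320,256),interpolation=3),np.zeros((304,320,3),np.uint8)])]))
H=hsv(t)
for i,n,c,m in blobs((H[:,:,0]>100)&(H[:,:,0]<125)&(H[:,:,1]>140)&(H[:,:,2]>60),150):
    k=cv2.convexHull(np.argwhere(m)[:,::-1].astype(np.int32)); r=cv2.minAreaRect(k)
    bx=cv2.boxPoints(r); W=cast(t,bx,5); print(n,c.round(1),r[1],W.round(1)[:,:2].tolist(),np.linalg.norm(np.diff(W,axis=0),axis=1).round(1), W.mean(0).round(1))
for v in(t,s):
    H=hsv(v)
    for i,n,c,m in blobs((H[:,:,0]<16)&(H[:,:,1]>170)&(H[:,:,2]>150),20): print("orange",n,c.round(1),cast(v,[c],54).round(1))
E
```

```text
1946 [254.9 196.9] (41.56077575683594, 52.22908401489258) [[500.1, 311.6], [685.3, 300.8], [674.4, 152.9], [489.6, 165.0]] [185.5 148.3 185.1] [587.4 232.6   5. ]
1047 [311.8 198.6] (30.1417236328125, 38.34825134277344) [[550.2, 112.2], [664.0, 37.9], [604.9, -51.3], [491.8, 23.2]] [135.9 106.9 135.5] [577.7  30.5   5. ]
1071 [241.7 266.5] (30.639728546142578, 39.36741256713867) [[299.8, 356.6], [426.7, 304.7], [385.5, 204.7], [259.2, 256.9]] [137.1 108.1 136.7] [342.8 280.7   5. ]
orange 141 [192.4 104.1] [[912.2 442.9  54. ]]
orange 68 [390.5 210.8] [[ 528.3 -238.    54. ]]
orange 623 [491.3 223.2] [[939.5 317.5  54. ]]
orange 97 [242.6 238.9] [[ 529.9 -241.8   54. ]]
```

View pics/c1.png

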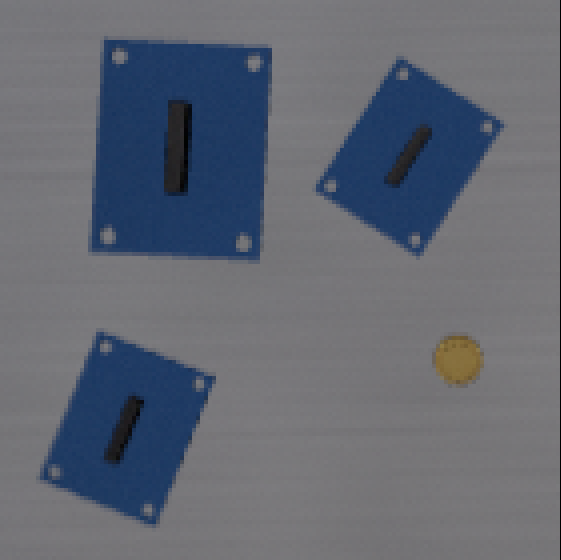

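View pics/c2.png

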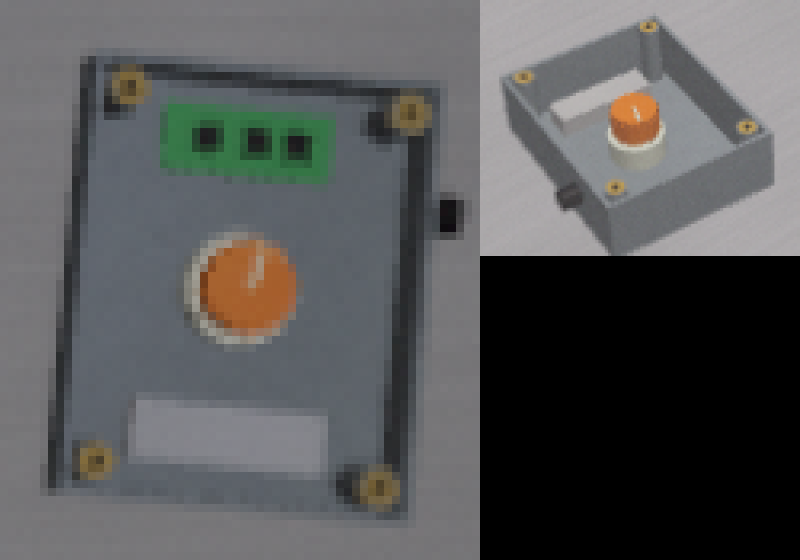

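The crops confirm it: the cover is the plate at (256,197), measuring about 185×148 mm. The other two are about 136×107 mm. The bosses show at about (376,186), (411,189), (372,232) and (407,236), with the cap in the middle at (391,211) and its white line pointing along −y. Next I'll measure the bosses and holes precisely.

```bash
cat >> h.py <<'E'
def bosses(v,near):
    """brass blob centres nearest the expected world points (z 60)"""
    H=hsv(v); m=(H[:,:,0]>=15)&(H[:,:,0]<=30)&(H[:,:,1]>75)&(H[:,:,2]>60)
    out=[]
    for p in proj(v,near):
        yy,xx=np.mgrid[:400,:640]; w=m&((xx-p[0])**2+(yy-p[1])**2<64)
        k=cv2.convexHull(np.argwhere(w)[:,::-1].astype(np.int32)) if w.sum()>5 else None
        out.append(np.argwhere(w)[:,::-1].mean(0) if k is not None else [np.nan]*2)
    return np.array(out)
def fit(P,z=None):
    """pose (centre, yaw) of the 160x120 rectangle, given points in order 0..3"""
    M=np.array([[-80,-60],[80,-60],[80,60],[-80,60]],float); Q=P[:,:2]-P[:,:2].mean(0)
    a=np.arctan2((M[:,0]*Q[:,1]-M[:,1]*Q[:,0]).sum(),(M*Q).sum()); c,s=np.cos(a),np.sin(a)
    r=Q-M@np.array([[c,s],[-s,c]]); return P[:,:2].mean(0),a,r
def order(P):
    Q=P-P.mean(0); a=np.arctan2(Q[:,1],Q[:,0]); return np.argsort(a)
E
python3 - <<'E'
from h import *
t=snapshot("top"); s=snapshot("scene")
B=cast(t,[[376,185.9],[411.2,189],[372,232.4],[407.2,236]],60); B=B[order(B[:,:2])]
R={}
for n,v in(("top",t),("scene",s)):
    uv=bosses(v,B); W=cast(v,uv,60); c,a,r=fit(W); R[n]=uv
    print("boss",n,uv.round(1).tolist(),c.round(1),np.degrees(a).round(2),"res",r.round(1).tolist())
T=np.array([tri([(t,R["top"][i]),(s,R["scene"][i])]) for i in range(4)]); print("tri",T.round(1).tolist(),fit(T)[:2])
c0=np.array([587.4,232.6]); 
for n,v in(("top",t),("scene",s)):
    H=hsv(v); blue=(H[:,:,0]>100)&(H[:,:,0]<125)&(H[:,:,1]>120)
    C=[]
    a=np.radians(-3.5);M=np.array([[-80,-60],[80,-60],[80,60],[-80,60]])@np.array([[np.cos(a),np.sin(a)],[-np.sin(a),np.cos(a)]])+c0
    uv=proj(v,np.c_[M,[2.5]*4]); sat=H[:,:,1].astype(float); out=[]
    yy,xx=np.mgrid[:400,:640]
    for p in uv:
        w=np.where((xx-p[0])**2+(yy-p[1])**2<3.5**2,np.clip(150-sat,0,None),0); out.append([(w*xx).sum()/w.sum(),(w*yy).sum()/w.sum()])
    R[n]=np.array(out); W=cast(v,out,2.5); c,a,r=fit(W); print("hole",n,R[n].round(1).tolist(),uv.round(1).tolist(),c.round(1),np.degrees(a).round(2),r.round(1).tolist())
T=np.array([tri([(t,R["top"][i]),(s,R["scene"][i])]) for i in range(4)]); print("tri",T.round(1).tolist(),fit(T)[:2])
E
```

```text
boss top [[406.9, 235.6], [410.8, 188.8], [375.9, 185.3], [371.5, 232.3]] [ 529.4 -239.8] -6.55 res [[0.1, -0.1], [0.0, -0.0], [0.2, -0.2], [-0.4, 0.3]]
boss scene [[208.2, 228.7], [236.7, 263.0], [277.9, 244.2], [247.2, 212.9]] [ 527.1 -240.1] -6.52 res [[0.1, 0.1], [-0.1, -0.0], [0.0, -0.0], [-0.1, -0.1]]
tri [[442.9, -290.8, 61.4], [601.5, -308.9, 61.4], [615.3, -190.0, 61.5], [455.9, -171.4, 60.8]] (array([ 528.90523573, -240.26487349]), np.float64(-0.11391260801740324))
hole top [[270.4, 220.3], [273.0, 175.2], [239.4, 173.6], [236.5, 218.5]] [[270.5, 220.1], [272.9, 175.1], [239.3, 173.7], [236.7, 218.6]] [587.4 232.8] -3.8 [[-0.2, -0.2], [0.1, -0.1], [0.0, 0.1], [0.1, 0.2]]
hole scene [[345.0, 189.9], [380.5, 214.0], [405.1, 199.9], [371.6, 176.9]] [[345.4, 190.0], [380.9, 214.0], [407.2, 199.6], [371.6, 177.4]] [585.6 231.1] -4.23 [[1.5, -0.3], [1.9, 1.5], [-2.2, -4.0], [-1.2, 2.7]]
tri [[503.0, 177.6, 2.3], [663.1, 167.3, 2.5], [668.8, 285.3, 1.5], [511.3, 297.4, 4.6]] (array([586.51648872, 231.89717727]), np.float64(-0.06627415550742229))
```

```bash
cat >> h.py <<'E'
from scipy.spatial.transform import Rotation as Ro
def go(x,y,z,yawdeg):
    S=read_state(); R=Ro.from_euler("xyz",S["ee_rot"]).as_matrix()
    yaw=np.degrees(np.arctan2(R[1,0],R[0,0])); d=-((yawdeg-yaw+180)%360-180)
    print("t",round(S["clock"],2),"pos",S["position"].round(1),"yaw",round(yaw,2),"rpy",np.degrees(S["ee_rot"]).round(2),"q6",S["joints"][5].round(2),"F",S["force"].round(1),"M",S["moment"].round(2),"w",round(S["grip_width"],1),"ff",round(S["finger_force"],1))
    print("shift cm",(R.T@(np.array([x,y,z])-S["position"])/10).round(2),"turn",round(d,2))
E
python3 -c "
from h import *
go(528.5,-240,180,117.5)"
```

```text
t 0.3 pos [240.1 549.8 241.9] yaw 156.41 rpy [-179.96   -0.    156.41] q6 -0.06 F [-0.7 -0.7 -0.1] M [-0.04  0.02 -0.08] w 85.4 ff 0.0
shift cm [-58.04 -60.83   6.23] turn 38.91
```

```bash
python3 -m jog '[[1,-58,-60.8,0,39],[1,-58,-60.8,0,39],[1,-58,-60.8,0,39],[1,-58,-60.8,0,39],[1,-58,-60.8,0,39],[1,-58,-60.8,0,39],[1,-58,-60.8,0,39],[1,-58,-60.8,0,39]]'
python3 -c "
from h import *
go(528.5,-240,180,117.5)"
```

```text
clock: 1.1
position: [377.5, 172.3, 242.5]
ee_rot: [3.14, 0.0, 2.05]
force: [1.7, 0.5, -0.2]
grip_width: 85.7
finger_force: 0.0
t 1.1 pos [377.5 172.3 242.5] yaw 117.43 rpy [1.7993e+02 1.0000e-02 1.1743e+02] q6 -0.13 F [ 1.7  0.5 -0.2] M [-0.04 -0.06  0.01] w 85.7 ff 0.0
shift cm [-43.55  -5.6    6.25] turn -0.07
```

```bash
python3 -m jog '[[1,-43.5,-5.6,0,0],[1,-43.5,-5.6,0,0],[1,-43.5,-5.6,0,0],[1,-43.5,-5.6,0,0],[1,-43.5,-5.6,0,0],[1,-43.5,-5.6,0,0],[1,-43.5,-5.6,0,0],[1,-43.5,-5.6,0,0]]'
python3 -m jog '[[1,0,0,4,0],[1,0,0,8,0],[1,0,0,10,0],[1,0,0,10,0],[1,0,0,10,0],[1,0,0,10,0]]'
python3 -c "
from h import *
go(528.5,-240,43,117.5)"
```

```text
clock: 1.9
position: [514.9, -203.8, 242.4]
ee_rot: [3.141, 0.0, 2.049]
force: [1.2, 1.2, 0.5]
grip_width: 85.6
finger_force: 0.0
clock: 2.5
position: [515.5, -201.9, 144.8]
ee_rot: [3.139, 0.003, 2.049]
force: [0.7, -0.3, 0.9]
grip_width: 85.2
finger_force: 0.0
t 2.5 pos [ 515.5 -201.9  144.8] yaw 117.42 rpy [1.7987e+02 1.7000e-01 1.1742e+02] q6 -0.91 F [ 0.7 -0.3  0.9] M [0.01 0.02 0.02] w 85.2 ff 0.0
shift cm [-3.95 -0.63 10.19] turn -0.08
```

```bash
python3 -m jog '[[1,-3.95,-0.6,2,0],[1,-3.95,-0.6,4,0],[1,-3.95,-0.6,4,0],[1,-3.95,-0.6,4,0],[1,-3.95,-0.6,4,0],[1,-3.95,-0.6,4,0]]'
python3 -c "
from h import *
go(528.5,-240,43,117.5)
s=snapshot('scene'); crop(s,170,130,330,290,3.5,'pics/s1.png')"
```

```text
clock: 3.1
position: [528.2, -239.3, 104.4]
ee_rot: [3.14, 0.003, 2.05]
force: [-0.5, 0.2, -0.4]
grip_width: 85.1
finger_force: 0.0
t 3.1 pos [ 528.2 -239.3  104.4] yaw 117.44 rpy [1.7989e+02 1.5000e-01 1.1744e+02] q6 -0.96 F [-0.5  0.2 -0.4] M [0.   0.02 0.01] w 85.1 ff 0.0
shift cm [-0.05 -0.02  6.14] turn -0.06
```

View pics/s1.png

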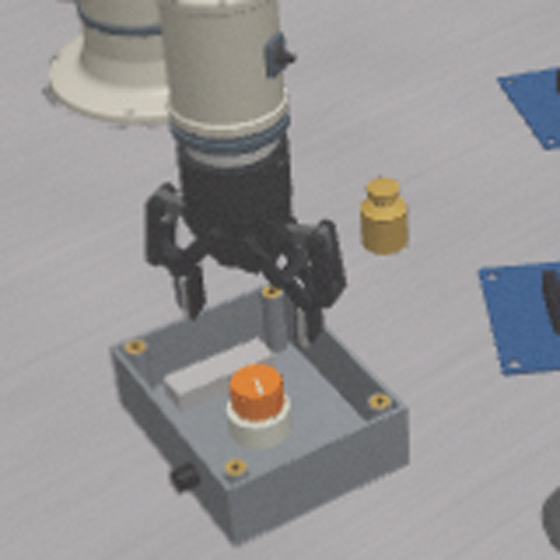

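The gripper is open above the cap, which sits at about crop (257,390). The fingers straddle it and look clear of the walls. I'll descend, then close.

```bash
python3 -m jog '[[1,0,0,2,0],[1,0,0,4,0],[1,0,0,5,0],[1,0,0,5.8,0],[1,0,0,6.1,0],[1,0,0,6.1,0],[1,0,0,6.1,0]]'
python3 -m jog '[[-1,0,0,0,0],[-1,0,0,0,0],[-1,0,0,0,0],[-1,0,0,0,0],[-1,0,0,0,0],[-1,0,0,0,0],[-1,0,0,0,0],[-1,0,0,0,0]]'
python3 -c "
from h import *
go(528.5,-240,43,117.5)"
```

```text
clock: 3.85
position: [527.9, -239.7, 42.2]
ee_rot: [3.141, 0.001, 2.049]
force: [-0.1, 0.1, 0.0]
grip_width: 85.3
finger_force: 0.0
clock: 4.65
position: [527.5, -239.6, 41.9]
ee_rot: [3.142, 0.0, 2.049]
force: [-2.8, 0.6, 5.9]
grip_width: 37.4
finger_force: 60.5
t 4.65 pos [ 527.5 -239.6   41.9] yaw 117.4 rpy [1.800e+02 3.000e-02 1.174e+02] q6 -0.96 F [-2.8  0.6  5.9] M [ 0.09  0.52 -0.  ] w 37.4 ff 60.5
shift cm [-0.09  0.07 -0.11] turn -0.1
```

```bash
python3 -m jog '[[-1,0,0,0,6],[-1,0,0,0,14],[-1,0,0,0,22],[-1,0,0,0,30],[-1,0,0,0,38],[-1,0,0,0,46],[-1,0,0,0,52],[-1,0,0,0,52]]'
python3 -c "
from h import *
go(528.5,-240,43,117.5)"
python3 -m jog '[[-1,0,0,0,4],[-1,0,0,0,8],[-1,0,0,0,8]]'
python3 -c "
from h import *
go(528.5,-240,43,117.5)"
```

```text
clock: 5.45
position: [527.2, -239.6, 41.9]
ee_rot: [-3.141, 0.0, 1.138]
force: [-4.4, 0.3, 6.6]
grip_width: 37.2
finger_force: 60.8
t 5.45 pos [ 527.2 -239.6   41.9] yaw 65.22 rpy [-1.7999e+02  2.0000e-02  6.5220e+01] q6 -0.05 F [-4.4  0.3  6.6] M [ 0.17  0.62 -0.11] w 37.2 ff 60.8
shift cm [ 0.01  0.13 -0.11] turn -52.28
clock: 5.75
position: [527.2, -239.6, 41.9]
ee_rot: [-3.141, 0.0, 1.0]
force: [-4.6, 1.1, 6.4]
grip_width: 37.3
finger_force: 60.8
t 5.75 pos [ 527.2 -239.6   41.9] yaw 57.28 rpy [-1.7998e+02  2.0000e-02  5.7280e+01] q6 0.09 F [-4.6  1.1  6.4] M [ 0.13  0.69 -0.05] w 37.3 ff 60.8
shift cm [ 0.03  0.14 -0.11] turn -60.22
```

Mz is about −0.1 N·m, so the cap is still turning freely. I'll continue in small steps until the moment rises.

```bash
python3 -m jog '[[-1,0,0,0,3],[-1,0,0,0,6],[-1,0,0,0,6]]'
python3 -c "
from h import *
go(528.5,-240,43,117.5)"
python3 -m jog '[[-1,0,0,0,3],[-1,0,0,0,6],[-1,0,0,0,6]]'
python3 -c "
from h import *
go(528.5,-240,43,117.5)"
python3 -m jog '[[-1,0,0,0,3],[-1,0,0,0,6],[-1,0,0,0,6]]'
python3 -c "
from h import *
go(528.5,-240,43,117.5)"
```

```text
clock: 6.05
position: [527.1, -239.5, 41.9]
ee_rot: [-3.141, 0.001, 0.896]
force: [-4.3, 0.9, 5.7]
grip_width: 36.9
finger_force: 60.8
t 6.05 pos [ 527.1 -239.5   41.9] yaw 51.31 rpy [-1.7998e+02  3.0000e-02  5.1310e+01] q6 0.19 F [-4.3  0.9  5.7] M [ 0.14  0.71 -0.05] w 36.9 ff 60.8
shift cm [ 0.05  0.14 -0.11] turn -66.19
clock: 6.35
position: [527.2, -239.4, 41.9]
ee_rot: [-3.141, 0.0, 0.791]
force: [-5.1, 1.4, 5.7]
grip_width: 37.3
finger_force: 61.0
t 6.35 pos [ 527.2 -239.4   41.9] yaw 45.32 rpy [-1.7998e+02  2.0000e-02  4.5320e+01] q6 0.29 F [-5.1  1.4  5.7] M [ 0.14  0.63 -0.07] w 37.3 ff 61.0
shift cm [ 0.05  0.13 -0.11] turn -72.18
clock: 6.65
position: [528.0, -238.8, 41.8]
ee_rot: [3.141, -0.001, 0.689]
force: [-0.6, 5.3, 5.4]
grip_width: 37.3
finger_force: 61.0
t 6.65 pos [ 528.  -238.8   41.8] yaw 39.45 rpy [ 1.7999e+02 -8.0000e-02  3.9450e+01] q6 0.4 F [-0.6  5.3  5.4] M [0.62 0.1  0.45] w 37.3 ff 61.0
shift cm [-0.04  0.13 -0.12] turn -78.05
```

```bash
python3 -m jog '[[-1,0,0,0,2],[-1,0,0,0,4],[-1,0,0,0,4]]'
python3 -c "
from h import *
go(528.5,-240,43,117.5)"
python3 -m jog '[[-1,0,0,0,2],[-1,0,0,0,4],[-1,0,0,0,4]]'
python3 -c "
from h import *
go(528.5,-240,43,117.5)"
```

```text
clock: 6.95
position: [528.8, -238.3, 41.8]
ee_rot: [3.141, -0.003, 0.621]
force: [2.1, 4.5, 4.2]
grip_width: 37.3
finger_force: 60.9
t 6.95 pos [ 528.8 -238.3   41.8] yaw 35.57 rpy [179.96  -0.18  35.57] q6 0.47 F [2.1 4.5 4.2] M [ 0.76 -0.44  0.95] w 37.3 ff 60.9
shift cm [-0.12  0.12 -0.12] turn -81.93
clock: 7.25
position: [528.9, -238.4, 41.9]
ee_rot: [3.141, -0.004, 0.55]
force: [3.6, 4.5, 4.3]
grip_width: 36.9
finger_force: 60.9
t 7.25 pos [ 528.9 -238.4   41.9] yaw 31.5 rpy [179.97  -0.2   31.5 ] q6 0.54 F [3.6 4.5 4.3] M [ 0.76 -0.53  0.32] w 36.9 ff 60.9
shift cm [-0.12  0.12 -0.11] turn -86.0
```

The moment rose to 0.95 N·m and then dropped as the pads slipped, so the cap is at its stop. I'll release, rise and check.

```bash
python3 -m jog '[[1,0,0,0,0],[1,0,0,0,0],[1,0,0,0,0],[1,0,0,0,0],[1,0,0,0,0],[1,0,0,0,0],[1,0,0,0,0],[1,0,0,0,0]]'
python3 -m jog '[[1,0,0,-3,0],[1,0,0,-7,0],[1,0,0,-12,0],[1,0,0,-15,0],[1,0,0,-15,0],[1,0,0,-15,0]]'
python3 -c "
from h import *
go(587,232,200,-4)
s=snapshot('scene'); a=cv2.resize(s['img'][205:285,195:295,::-1],(500,400),interpolation=3); cv2.imwrite('pics/s2.png',a)"
```

```text
clock: 8.05
position: [527.5, -239.5, 41.3]
ee_rot: [3.141, -0.0, 0.548]
force: [-0.1, -0.1, -1.1]
grip_width: 85.4
finger_force: 0.0
clock: 8.65
position: [527.8, -239.6, 192.1]
ee_rot: [3.14, -0.001, 0.548]
force: [0.0, -0.3, -0.9]
grip_width: 85.2
finger_force: 0.0
t 8.65 pos [ 527.8 -239.6  192.1] yaw 31.41 rpy [ 1.799e+02 -6.000e-02  3.141e+01] q6 0.54 F [ 0.  -0.3 -0.9] M [-0.05  0.04  0.02] w 85.2 ff 0.0
shift cm [ 29.63 -37.16  -0.82] turn 35.41
```

View pics/s2.png

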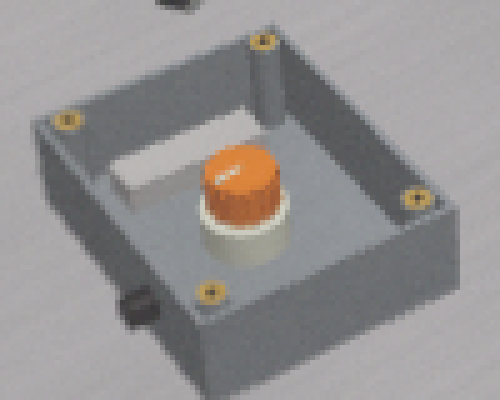

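The white line on the cap now points along −y, at about −80° to the housing axis. It was near −10° before, so the cap has gone about 1.4 rad to its stop. Now for the cover.

```bash
python3 -m jog '[[1,29.6,-37.2,0,35.4],[1,29.6,-37.2,0,35.4],[1,29.6,-37.2,0,35.4],[1,29.6,-37.2,0,35.4],[1,29.6,-37.2,0,35.4],[1,29.6,-37.2,0,35.4],[1,29.6,-37.2,0,35.4],[1,29.6,-37.2,0,35.4]]'
python3 -c "
from h import *
go(587,232,200,-4)"
```

```text
clock: 9.5
position: [574.4, 145.0, 188.7]
ee_rot: [3.141, 0.004, -0.07]
force: [1.8, -1.3, -0.1]
grip_width: 85.5
finger_force: 0.0
t 9.5 pos [574.4 145.  188.7] yaw -4.0 rpy [179.94   0.21  -4.  ] q6 1.83 F [ 1.8 -1.3 -0.1] M [ 0.02 -0.05 -0.02] w 85.5 ff 0.0
shift cm [ 0.65 -8.76 -1.14] turn 0.0
```

```bash
python3 -m jog '[[1,0.65,-8.75,0,0],[1,0.65,-8.75,0,0],[1,0.65,-8.75,3,0],[1,0.65,-8.75,7,0],[1,0.65,-8.75,9,0],[1,0.65,-8.75,9,0],[1,0.65,-8.75,9,0],[1,0.65,-8.75,9,0]]'
python3 -c "
from h import *
go(587,232,21,-4)
s=snapshot('scene');cv2.imwrite('pics/s3.png',np.hstack([cv2.resize(s['img'][110:250,300:460,::-1],None,fx=4,fy=4,interpolation=3)]))"
```

```text
clock: 10.3
position: [588.5, 230.1, 102.9]
ee_rot: [-3.141, -0.002, -0.07]
force: [0.4, 0.7, 0.6]
grip_width: 85.5
finger_force: 0.0
t 10.3 pos [588.5 230.1 102.9] yaw -4.01 rpy [-1.7995e+02 -1.2000e-01 -4.0100e+00] q6 1.96 F [0.4 0.7 0.6] M [0.01 0.   0.  ] w 85.5 ff 0.0
shift cm [-0.18 -0.18  8.19] turn -0.01
```

View pics/s3.png

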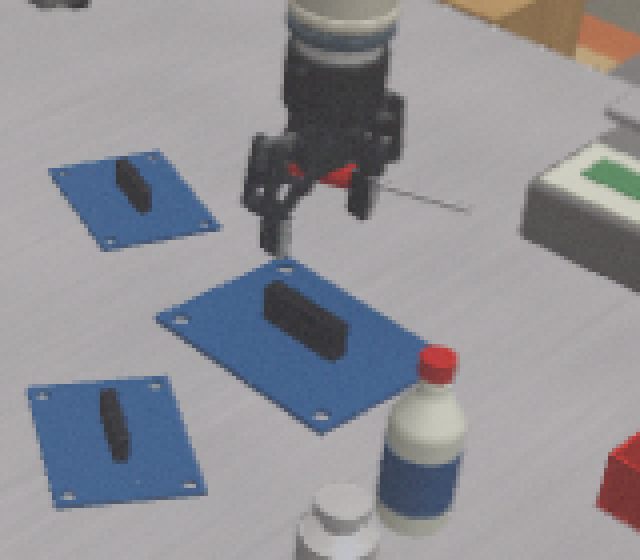

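The open gripper is directly above the cover's bar, at crop (305,320), with the fingers either side of it. I'll descend and grip.

```bash
python3 -m jog '[[1,-0.2,-0.2,2,0],[1,-0.2,-0.2,5,0],[1,-0.2,-0.2,7,0],[1,-0.2,-0.2,8,0],[1,-0.2,-0.2,8,0],[1,-0.2,-0.2,8,0]]'
python3 -m jog '[[-1,0,0,0,0],[-1,0,0,0,0],[-1,0,0,0,0],[-1,0,0,0,0],[-1,0,0,0,0],[-1,0,0,0,0],[-1,0,0,0,0],[-1,0,0,0,0]]'
python3 -m jog '[[-1,0,0,0,0],[-1,0,0,0,0],[-1,0,0,0,0],[-1,0,0,0,0]]'
python3 -c "
from h import *
go(587,232,21,-4)"
```

```text
clock: 10.95
position: [586.9, 232.3, 23.0]
ee_rot: [-3.141, -0.002, -0.07]
force: [-0.3, 0.6, -0.1]
grip_width: 85.4
finger_force: 0.0
clock: 11.75
position: [586.2, 232.3, 21.7]
ee_rot: [-3.141, -0.001, -0.07]
force: [0.6, 0.9, 2.9]
grip_width: 14.8
finger_force: 61.0
clock: 12.15
position: [586.2, 232.3, 21.7]
ee_rot: [-3.141, -0.001, -0.07]
force: [-1.1, 1.4, 4.0]
grip_width: 14.7
finger_force: 61.3
t 12.15 pos [586.2 232.3  21.7] yaw -3.99 rpy [-1.7997e+02 -4.0000e-02 -3.9900e+00] q6 1.96 F [-1.1  1.4  4. ] M [ 0.14 -0.   -0.  ] w 14.7 ff 61.3
shift cm [0.08 0.03 0.07] turn 0.01
```

```bash
python3 -m jog '[[-1,0,0,-0.5,0],[-1,0,0,-2,0],[-1,0,0,-5,0],[-1,0,0,-9,0],[-1,0,0,-13,0],[-1,0,0,-16.5,0],[-1,0,0,-18,0],[-1,0,0,-18,0]]'
python3 -c "
from h import *
go(528,-240,200,-6.6)"
```

```text
clock: 12.95
position: [586.8, 232.3, 204.3]
ee_rot: [-3.14, -0.004, -0.07]
force: [-0.3, -0.5, -3.5]
grip_width: 14.9
finger_force: 60.3
t 12.95 pos [586.8 232.3 204.3] yaw -4.0 rpy [-179.91   -0.25   -4.  ] q6 1.96 F [-0.3 -0.5 -3.5] M [ 0.06 -0.06 -0.04] w 14.9 ff 60.3
shift cm [-2.58 47.52  0.34] turn 2.6
```

```bash
python3 -m jog '[[-1,-0.1,1.5,0,0.1],[-1,-0.3,5,0,0.3],[-1,-0.5,9,0,0.5],[-1,-0.7,13,0,0.7],[-1,-0.9,17,0,0.9],[-1,-1.1,21,0,1.1],[-1,-1.2,24,0,1.3],[-1,-1.3,25,0,1.3]]'
python3 -m jog '[[-1,-0.1,1.5,0,0.1],[-1,-0.3,5,0,0.3],[-1,-0.5,9,0,0.5],[-1,-0.7,13,0,0.7],[-1,-0.9,17,0,0.9],[-1,-1.1,20,0,1.1],[-1,-1.2,22,0,1.3],[-1,-1.2,22.5,0,1.3]]'
python3 -m jog '[[-1,0,0,0,0],[-1,0,0,0,0]]'
python3 -c "
from h import *
go(528,-240,130,-6.6)"
```

```text
clock: 13.75
position: [553.8, -20.0, 197.8]
ee_rot: [3.14, 0.005, -0.096]
force: [0.8, 0.5, -3.1]
grip_width: 15.1
finger_force: 60.1
clock: 14.55
position: [522.0, -241.0, 199.6]
ee_rot: [-3.141, 0.003, -0.117]
force: [-0.7, 0.7, -4.7]
grip_width: 15.1
finger_force: 60.1
clock: 14.75
position: [523.1, -238.2, 200.7]
ee_rot: [-3.141, 0.001, -0.114]
force: [-0.3, -0.1, -3.9]
grip_width: 14.9
finger_force: 60.2
t 14.75 pos [ 523.1 -238.2  200.7] yaw -6.52 rpy [-1.7994e+02  5.0000e-02 -6.5200e+00] q6 1.2 F [-0.3 -0.1 -3.9] M [ 0.   -0.01  0.02] w 14.9 ff 60.2
shift cm [0.52 0.13 7.07] turn 0.08
```

```bash
python3 -m jog '[[-1,0.5,0.1,1,0.1],[-1,0.5,0.1,3,0.1],[-1,0.5,0.1,5.5,0.1],[-1,0.5,0.1,7.5,0.1],[-1,0.5,0.1,8.4,0.1],[-1,0.5,0.1,8.4,0.1],[-1,0.5,0.1,8.4,0.1]]'
cat > m.py <<'E'
from h import *
import sys
go(528,-240,97,-6.6)
S=read_state(); zu=S["position"][2]-21.7
T=snapshot("top"); s=snapshot("scene")
yaw=np.radians(-6.55);c0=S["position"][:2]
H0=np.array([529,-240.]);M=np.array([[-80,-60],[80,-60],[80,60],[-80,60]])@np.array([[np.cos(yaw),np.sin(yaw)],[-np.sin(yaw),np.cos(yaw)]])
print("underside",zu.round(1))
for n,v in(("top",T),("scene",s)):
    Hh=hsv(v); blue=(Hh[:,:,0]>98)&(Hh[:,:,0]<128)&(Hh[:,:,1]>110)
    b=max(blobs(blue,200),key=lambda k:k[1] if abs(proj(v,[[*c0,zu+5]])[0]-k[2]).max()<25 else 0)
    k=cv2.convexHull(np.argwhere(b[3])[:,::-1].astype(np.int32))
    q=cv2.approxPolyDP(k,5,True)
    inn=cv2.fillConvexPoly(np.zeros((400,640),np.uint8),k,1).astype(bool)
    sat=Hh[:,:,1].astype(float); uv=proj(v,np.c_[M+c0,[zu+2.5]*4]); yy,xx=np.mgrid[:400,:640]; o=[]
    hue=Hh[:,:,0].astype(int)
    for p in uv:
        w=inn&~blue&((xx-p[0])**2+(yy-p[1])**2<5**2); w=w.astype(float); o.append([(w*xx).sum()/max(w.sum(),1),(w*yy).sum()/max(w.sum(),1)])
    W=cast(v,o,zu+2.5); c,a,r=fit(W); print(n,"holes",c.round(1),np.degrees(a).round(2),r.round(1).tolist(),"hull ctr",cv2.minAreaRect(k)[0],cast(v,[cv2.minAreaRect(k)[0]],zu+5)[0,:2].round(1))
a=cv2.resize(T["img"][170:250,345:435,::-1],None,fx=4.4,fy=4.4,interpolation=3);b=cv2.resize(s["img"][175:275,195:295,::-1],None,fx=4,fy=4,interpolation=3)
im=np.zeros((400,800,3),np.uint8);im[:a.shape[0],:a.shape[1]]=a;im[:b.shape[0],400:]=b;cv2.imwrite(sys.argv[1],im)
E
python3 m.py pics/m1.png
```

```text
clock: 15.45
position: [528.3, -240.6, 118.1]
ee_rot: [3.141, -0.001, -0.116]
force: [0.3, -0.2, -3.8]
grip_width: 14.8
finger_force: 60.0
t 15.45 pos [ 528.3 -240.6  118.1] yaw -6.66 rpy [ 1.7998e+02 -6.0000e-02 -6.6600e+00] q6 1.2 F [ 0.3 -0.2 -3.8] M [-0.03  0.02 -0.02] w 14.8 ff 60.0
shift cm [-0.04 -0.06  2.11] turn -0.06
underside 96.4
top holes [918.1 476.4] 148.03 [[281.9, 648.4], [417.7, 563.7], [-201.8, -655.8], [-497.8, -556.4]] hull ctr (383.54949951171875, 209.0049591064453) [ 533.  -207.4]
scene holes [ 531.4 -243.2] -8.02 [[-6.6, 1.3], [-2.1, 3.9], [-5.1, 4.2], [13.9, -9.4]] hull ctr (242.07757568359375, 225.18101501464844) [ 532.1 -240.4]
```

View pics/m1.png

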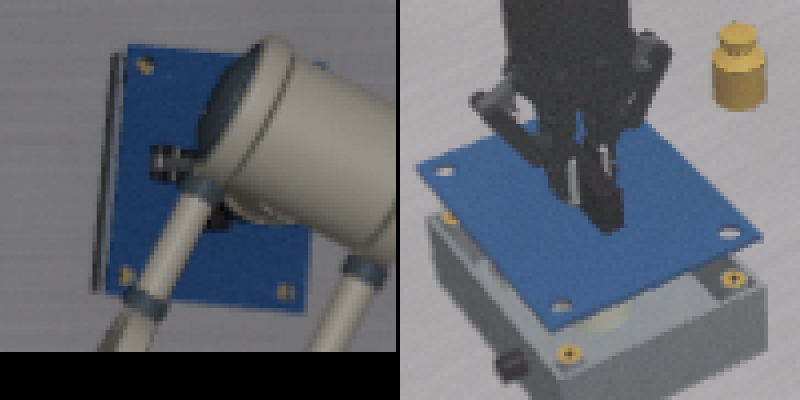

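The plate is held level over the housing. In the top view holes 0, 2 and 3 show, each with brass in it. In the scene view holes 0, 1 and 2 show. I'll lower to 15 mm and measure those visible holes.

```bash
python3 -m jog '[[-1,0,-0.05,0.4,0],[-1,0,-0.05,1,0],[-1,0,-0.05,1.6,0],[-1,0,-0.05,2.0,0],[-1,0,-0.05,2.1,0],[-1,0,-0.05,2.1,0]]'
cat > m.py <<'E'
from h import *
import sys
go(528,-240,97,-6.6)
S=read_state(); zu=S["position"][2]-21.7
views={"top":(snapshot("top"),[0,2,3]),"scene":(snapshot("scene"),[0,1,2])}
yaw=np.radians(-6.55);c0=S["position"][:2]+[1,0]
M0=np.array([[-80,-60],[80,-60],[80,60],[-80,60.]]);M=M0@np.array([[np.cos(yaw),np.sin(yaw)],[-np.sin(yaw),np.cos(yaw)]])
print("underside",zu.round(1)); yy,xx=np.mgrid[:400,:640]; U={}
for n,(v,ix) in views.items():
    D=v["img"][:,:,2].astype(float)-v["img"][:,:,0]; P=proj(v,np.c_[M+c0,[zu+3]*4]); o=[]
    for i in ix:
        p=P[i].copy()
        for _ in range(4):
            near=(xx-p[0])**2+(yy-p[1])**2
            ref=np.percentile(D[near<49],75); w=np.where(near<3.6**2,np.clip(ref*.85-D,0,ref*.8),0); p=np.array([(w*xx).sum(),(w*yy).sum()])/w.sum()
        o.append(p); U[n,i]=p
    W=cast(v,o,zu+3)[:,:2]; A=M0[ix]-M0[ix].mean(0); Q=W-W.mean(0)
    a=np.arctan2((A[:,0]*Q[:,1]-A[:,1]*Q[:,0]).sum(),(A*Q).sum()); R=np.array([[np.cos(a),np.sin(a)],[-np.sin(a),np.cos(a)]])
    c=W.mean(0)-M0[ix].mean(0)@R; print(n,"plate",c.round(1),"yaw",np.degrees(a).round(2),"res",(W-c-M0[ix]@R).round(1).tolist(),"px",np.round(o,1).tolist())
for i in(0,2): print("tri",i,tri([(views[n][0],U[n,i]) for n in views]).round(1))
T=views["top"][0];s=views["scene"][0]
a=cv2.resize(T["img"][170:250,345:435,::-1],None,fx=4.4,fy=4.4,interpolation=3);b=cv2.resize(s["img"][190:290,195:295,::-1],None,fx=4,fy=4,interpolation=3)
im=np.zeros((400,800,3),np.uint8);im[:a.shape[0],:a.shape[1]]=a;im[:b.shape[0],400:]=b;cv2.imwrite(sys.argv[1],im)
E
python3 m.py pics/m2.png
```

```text
clock: 16.15
position: [527.7, -240.3, 95.8]
ee_rot: [-3.141, 0.001, -0.117]
force: [0.4, -0.0, -4.7]
grip_width: 15.0
finger_force: 60.1
t 16.15 pos [ 527.7 -240.3   95.8] yaw -6.69 rpy [-1.7999e+02  4.0000e-02 -6.6900e+00] q6 1.2 F [ 0.4 -0.  -4.7] M [-0.04 -0.01  0.02] w 15.0 ff 60.1
shift cm [ 0.03 -0.04 -0.12] turn -0.09
underside 74.1
top plate [ 527.9 -241.6] yaw -5.92 res [[-0.3, 2.3], [1.3, 0.2], [-1.1, -2.6]] px [[408.0, 236.1], [376.7, 185.1], [373.8, 233.2]]
scene plate [ 525.6 -240.3] yaw -6.77 res [[-0.2, 0.1], [0.3, -0.1], [-0.1, 0.0]] px [[207.0, 223.4], [235.6, 257.8], [277.2, 239.1]]
tri 0 [ 441.5 -291.    79.1]
tri 2 [ 614.2 -190.5   78.8]
```

View pics/m2.png

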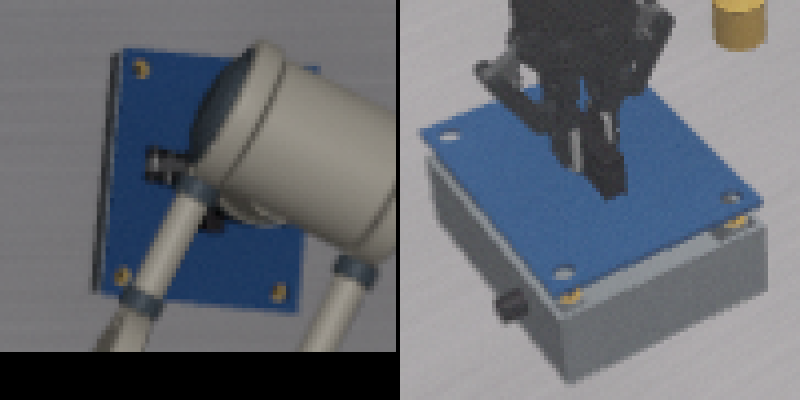

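The plate is level and about 14–15 mm above the bosses. All visible holes (top px (408,236), (377,185), (374,233)) show brass. Compared with the bosses, it is about 1.3 mm short in x, so a fine correction follows.

```bash
python3 -m jog '[[-1,0.13,-0.05,-0.1,-0.2],[-1,0.13,-0.05,-0.1,-0.2],[-1,0.13,-0.05,-0.1,-0.2],[-1,0.13,-0.05,-0.1,-0.2],[-1,0.13,-0.05,-0.1,-0.2],[-1,0.13,-0.05,-0.1,-0.2]]'
python3 m.py pics/m3.png; python3 m.py pics/m4.png
```

```text
clock: 16.85
position: [529.2, -240.0, 97.3]
ee_rot: [3.142, 0.0, -0.113]
force: [-0.8, -0.9, -3.4]
grip_width: 15.0
finger_force: 60.1
t 16.85 pos [ 529.2 -240.    97.3] yaw -6.49 rpy [180.     0.    -6.49] q6 1.2 F [-0.8 -0.9 -3.4] M [-0.03 -0.01  0.01] w 15.0 ff 60.1
shift cm [-0.12  0.01  0.03] turn 0.11
underside 75.6
top plate [ 529.3 -241.2] yaw -5.71 res [[0.1, 2.1], [1.2, -0.0], [-1.3, -2.1]] px [[408.1, 235.5], [376.6, 184.7], [373.6, 232.9]]
scene plate [ 527.2 -240.1] yaw -6.52 res [[-0.3, -0.0], [0.2, -0.1], [0.1, 0.2]] px [[207.2, 223.3], [236.1, 257.6], [277.8, 238.9]]
tri 0 [ 443.4 -291.2   80.4]
tri 2 [ 615.4 -189.9   80. ]
t 16.95 pos [ 529.2 -240.    97.3] yaw -6.49 rpy [-180.      0.     -6.49] q6 1.2 F [ 0.4  0.3 -4.6] M [ 0.01  0.01 -0.01] w 14.7 ff 60.1
shift cm [-0.12  0.01  0.03] turn 0.11
underside 75.6
top plate [ 529.2 -241.3] yaw -5.72 res [[0.1, 2.1], [1.2, -0.0], [-1.3, -2.0]] px [[408.1, 235.6], [376.6, 184.7], [373.6, 232.9]]
scene plate [ 527.4 -240.2] yaw -6.52 res [[-0.3, -0.1], [0.2, -0.1], [0.1, 0.2]] px [[207.2, 223.4], [236.1, 257.7], [277.8, 238.9]]
tri 0 [ 443.3 -291.2   80.3]
tri 2 [ 615.5 -189.9   79.9]
```

View pics/m4.png

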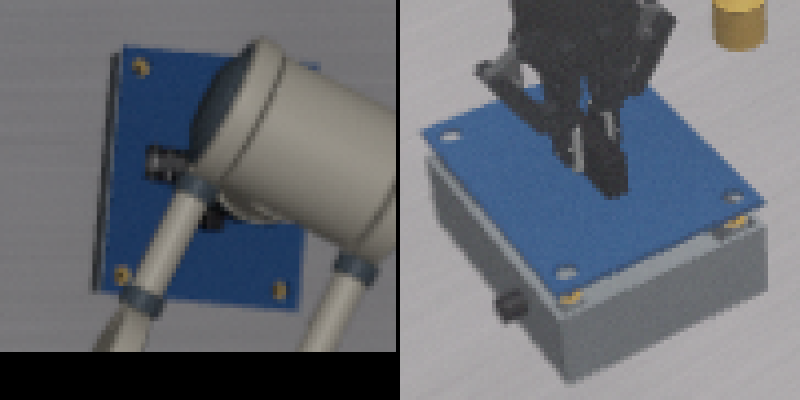

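Both views now put the holes within about 0.5 mm of the bosses, the yaw matches, and the plate is level about 15.6 mm above them. Handing in.

```bash
python3 -c "
from plant import *
print(hand_in())"
```

```text
the job is handed in; nothing more can be done
None
```

I turned the cap clockwise to its stop, then picked up the largest blue cover; the arm now holds it level about 15 mm above the bosses, holes lined up to about 0.5 mm by my camera measurements, and the job is handed in.

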